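Blank off the feed tank: seat the grooved plug and lock both cam arms

TASK

Close the feed tank's camlock coupling for the season: pick up the grooved dust plug, push it straight down into the coupling's mouth until it is fully home on its seal, let go, then swing the two cam arms down against the coupling's sides, one after the other, so that the plug is locked in. Press firmly but never force the seal or the cam arms, and leave everything else on the bench and ledge as it stands.

Things in the scene. Friction and masses are not known exactly. Their poses are not given: they have to be found in the camera images.
- coupling: Female half of the camlock: upright aluminium socket on the flat grey feed tank (220 x 300 x 90 mm, does not move). Origin: centre of the round mouth, in its rim plane, 195 mm above the bench; z up along the bore, y towards the left cam arm. Bore 47 mm, outside 62 mm wide; 84 mm below the mouth it ends on a nut 72 mm wide. The robot must not push on it or its arms with more than 40 N.
- seal: Black rubber seal across the bottom of the bore, 45 mm wide; origin at the centre of its top, 27 mm below the mouth while empty. It gives only above about 9 N, then the resistance grows by 1.5 N per mm to about 22 N; after 8.5 mm it lies against a hard shoulder: fully home. Let go, it springs back 1 to 2 mm and stays there. More than 40 N damages it.
- cam_left (a joint): Angle (rad) of the cam arm on the coupling's +y side: 0 = fully down, hanging along the coupling's side against its stop; 1.57 = straight out; starts 1.4 to 1.8. Stiff (about 6 N at 50 mm from its pin), stays where it is left. Its cam enters the bore below 0.7 rad and draws the plug in the last 1 to 2 mm; it jams on the plug's side if that stands more than 2 to 3 mm above home.
- cam_right (a joint): Angle of the cam arm on the coupling's -y side, the mirror image of the left one: 0 = fully down, 1.57 = straight out; same sizes, stiffness, limits and starts.
- cam_left_pin (a point): Hinge pin of the left arm: 31.5 mm out from the bore's axis, 11 mm below the mouth, level, parallel to the coupling's x axis. The steel arm is 16 mm wide, 8 mm thick and reaches 76 mm from the pin; its outer face lies 10.5 mm off the pin, so 42 mm from the bore's axis when fully down. Turns with the arm.
- cam_left_pad (a point): Point on the middle of the left arm's outer face, 55 mm from the pin along the arm. Its y axis is square to the face and points away from the arm (up when the arm sticks out, outwards when it is down); z runs along the arm towards the pin, x along the pin.
- cam_right_pin (a point): Hinge pin of the right arm, the mirror image of the left one.
- cam_right_pad (a point): The same point of the right arm, with the same meaning of its axes.
- plug_mid (a point): Centre (36 mm above the nose) of the grooved dust plug, male half of the camlock: aluminium, 72 mm tall, 0.22 kg, standing nose down; z up its axis. From the nose: barrel 45 mm wide, foot chamfered 3.5 mm; V groove all round at 13 to 28 mm; flange 54 mm wide at 38 to 42 mm; round boss 34 mm wide at 42 to 72 mm. Locked, this point is 1 mm above the coupling's mouth; fully home 0.5 mm deeper.
- plug_boss (a point): Middle of the plug's round hand boss (34 mm wide, 30 mm high), the part to hold, 57 mm above the nose.
- thread_plug: Bystander: an aluminium threaded pipe plug without a groove, 54 mm tall, with a hexagon 50 mm wide and a square 18 mm head on top; origin at the centre of its foot. To be left alone.
- egg_cup_mid (a point): Bystander: a white ceramic egg cup, 49 mm wide, 62 mm tall; the point is half-way up. To be left alone.
- hoof_pick: Bystander: a curved steel hoof pick about 165 mm long lying flat on the bench, 14 mm thick; origin under the middle of it. To be left alone.
- clay_pot: Bystander: an open terracotta pot, 96 mm wide, 85 mm tall; origin at the centre of its foot. To be left alone.
Not all that is in view belongs to the job. Leave any green look-alike of the part that bears plug_mid alone.

How it is judged:
On the way, in this order (a step that is already met when the one before it is completed fails the run):
1. the plug is pressed home on its seal (no more than 1 mm above its locked depth, in line with the bore) while both cam arms are still open (z of plug_mid in the frame of coupling below 0.002 m and horizontal distance between plug_mid and coupling below 0.004 m and value of joint each of cam_left, cam_right above 0.9 rad), for 0.2 s.
2. one cam arm is fully down with the plug in place (value of joint any of cam_left, cam_right below 0.1 rad and z of plug_mid in the frame of coupling below 0.005 m), for 0.1 s.
3. the other cam arm is fully down as well (value of joint each of cam_left, cam_right below 0.1 rad), for 0.1 s.
At the end, for the whole second after the job is handed in: The grooved plug sits in the coupling's mouth within 1.5 mm of its locked depth, upright within 3 degrees and on the bore's axis within 3 mm, at rest, and both cam arms are fully down (within 0.1 rad of their stops) (all of step 3 and z of plug_mid in the frame of coupling between -0.002 and 0.0025 m and horizontal distance between plug_mid and coupling below 0.003 m and angle between plug_mid's own z axis and vertical below 0.05 rad and linear speed of plug below 0.01 m/s); the robot touches nothing.
It fails at once if the seal is pressed with more than 40 N (contact force between plug and seal above 40 N).
It fails at once if the robot pushes on the coupling or its cam arms with more than 40 N (contact force between any of the fingers, the arm and coupling above 40 N).
It fails at once if the threaded plug or the egg cup is moved by more than 20 mm, or the egg cup is tipped (distance of any of thread_plug, egg_cup_mid from where it was at the start of the episode above 0.02 m or angle between egg_cup_mid's own z axis and vertical above 0.5 rad).
It fails at once if the hoof pick or the clay pot is moved by more than 20 mm (distance of any of hoof_pick, clay_pot from where it was at the start of the episode above 0.02 m).
It also fails if it takes over 72 s, if anything falls off the work surface, if the arm or the gripper's body presses on something with over 40 N, if the wrist force passes 120 N, or if a joint passes its speed limit or range.

ROBOT

A 7-joint arm with a two-finger parallel gripper is mounted at the origin on the work surface. World frame = base frame: x ahead of the robot, y to its left, z up, the work surface at z = 0. Lengths are in m, angles in rad, forces in N, time in s.
With the tool pointing down it reaches from about 0.4 to 0.875 m from the base axis. Payload 6.5 kg.
Tool frame: the origin (TCP) lies midway between the tips of the shut fingers; the grasp point (between the pads) lies 19 mm behind it; z points along the fingers, x is the direction in which the jaws open and shut, and the axes are right-handed (so a half turn about z gives the same grasp; the last joint's range is limited). The gripper opens to 85 mm and grips with 20 to 120 N. Pads are 22 mm wide; open, the fingers measure 114 mm over their backs; the gripper's body (76 mm by 85 mm) begins 54 mm behind the grasp point. The pads swing forward as they close: fully open they stand 13 mm farther back than shut.
Start: joints at [1.183, 0.536, -0.004, 1.538, 0.003, 1.067, -0.071], TCP at [0.206, -0.617, 0.231] pointing down, gripper open.
Joint ranges: [-2.7, 2.7], [-0.37, 2.16], [-1.27, 1.26], [0.24, 2.4], [-1.31, 4.45], [0.19, 1.91], [-2.76, 2.76]. Speed limits (rad/s): [2.39, 2.39, 3.14, 3.14, 3.14, 3.14, 3.14].

INTERFACE

Orientations are given as a 3x3 rotation matrix whose columns are the frame's x, y, z axes.
In Python, from plant import robot gives the robot as it stands.
- The arm moves only by the tool apply_moves, never from a script. Its argument "moves" is a list of rows, each a list of 2 entries, a list of its own where there are three numbers: the shift along the tool's x, y, z normalised to -1 to 1, where 1 is 20 cm, then the turn, a rotation vector about the tool's x, y, z normalised to -1 to 1, where 1 is 180 degrees. A call has 1 to 12 rows; each row is the pose to reach, as a shift and turn from the pose commanded when the call began, along the tool's axes at that moment, turning the shorter way round; what a row does not reach only later rows make up. A row lasts 1/10 s, in which the tool goes at most 50 mm and 8.59 degrees, less where a joint would pass 70% of its speed; a pose out of reach is approached as far as the arm can. A call with a number of a shift or a turn outside -1 to 1 is refused whole. A call with a gripper value outside its range is refused whole. "jaw" is the closure, from 0 (fully open) to 1 (shut), set as the call begins (left out, the last holds). The fingers move at their own pace and stop on an object; the grip force is fixed at half the most. Time passes only in rows, so rows that repeat a pose let the fingers close. It gives the time, the measured TCP pose, the force and the opening at its end, in the units of the state.
- robot.sense(): the state, without advancing time (a new reading comes with each control period).
- robot.capture(name): name is "scene" or "top" or "wrist"; returns the picture (384x512x3 uint8, red, green, blue); there is no depth.
- robot.camera_model(name): a dict with "mtx" (3x3 intrinsics, pixels), "distortion" ([k1, k2, p1, p2, k3] as OpenCV has them; the pictures are not rectified), "R" (3x3) and "t" (3): a world point X has camera coordinates R X + t; the wrist camera has in their place "mount" (4x4, takes a point from camera to tool coordinates, whose origin is the TCP and whose axes are the tool frame's). Camera axes: x right, y down, z forward; pixel columns grow to the right and rows downward; lengths in m; the calibration is good to about 2 mm. A picture is of the moment at which its call begins: read the wrist's pose just before it. camera_model takes no time and is no camera call.
- robot.sign_off(): hands the job in, once; it reports no verdict.
The state is a dict: "t": time; "joints": joint angles; "qd": joint speeds; "effort": joint torques, N m; "tcp_pos": TCP position; "tcp_rot": TCP orientation; "force": force on the tool from outside, world axes, zero at the start; "moment": the same for the moment, N m; "opening": finger opening in m.
Only numpy, scipy, OpenCV 4.12 (cv2) and the standard library are available. Lean on these libraries where they do the work, as an engineer would, in place of code of your own. Each camera call takes 0.05 s, during which the arm holds its last target. There are 200 camera calls.

## Working session

There is one attempt and no reset: what is moved stays moved. The work goes in short steps, Python scripts to look and compute and a tool call to move; the robot and the scene stay as the last step left them, time stands still between calls to the robot, and variables do not carry over. Pictures are saved under pics/ and viewed, about 8 in all and at most 12, crops included, and the job is handed in when it is done.

Besides the shell and the picture viewer there is one more tool, called after "Request:" as name(argument=value, ...), one argument or row to a line, values as JSON. apply_moves: Moves the arm, as the interface text tells. Its arguments: {"type":"object","properties":{"moves":{"type":"array","items":{"type":"array"}},"jaw":{"type":"number"}},"required":["moves"]}

```bash
mkdir -p pics; ls
cat > h.py <<'E'
import numpy as np, cv2
from plant import robot
def snap(name, f):
    s=robot.sense(); im=robot.capture(name); cv2.imwrite('pics/'+f, im[:,:,::-1]); return s,im
def cam(name,s=None):
    m=robot.camera_model(name); K=np.array(m['mtx']);D=np.array(m['distortion'])
    if 'mount' in m:
        s=s or robot.sense(); T=np.eye(4);T[:3,:3]=s['tcp_rot'];T[:3,3]=s['tcp_pos']
        W=T@np.array(m['mount']); R=W[:3,:3].T; t=-R@W[:3,3]
    else: R=np.array(m['R']);t=np.array(m['t'])
    return K,D,R,t
def ray(c,uv):
    K,D,R,t=c; p=cv2.undistortPoints(np.array([[uv]],float),K,D)[0,0]
    d=R.T@np.array([p[0],p[1],1]); return -R.T@t, d/np.linalg.norm(d)
def onz(c,uv,z):
    o,d=ray(c,uv); return o+d*(z-o[2])/d[2]
def proj(c,X):
    K,D,R,t=c; return cv2.projectPoints(np.array(X,float).reshape(-1,3),cv2.Rodrigues(R)[0],t,K,D)[0][:,0]
def tri(c1,u1,c2,u2):
    o1,d1=ray(c1,u1);o2,d2=ray(c2,u2); A=np.stack([d1,-d2],1); s=np.linalg.lstsq(A,o2-o1,rcond=None)[0]
    a=o1+d1*s[0];b=o2+d2*s[1]; return (a+b)/2,np.linalg.norm(a-b)
E
python3 - <<'E'
from h import *
_,a=snap('scene','s0.png');_,b=snap('top','t0.png')
s,w=snap('wrist','w0.png')
cv2.imwrite('pics/st0.png',cv2.resize(np.vstack([a,b])[:,:,::-1],None,fx=.78,fy=.78))
for n in('scene','top'):
    c=cam(n);print(n,-c[2].T@c[3],c[2][2])
print(robot.camera_model('wrist')['mount'],s)
E
```

```text
pics
scene [ 0.86344802 -0.4031612   0.85018243] [-0.4144402   0.4616913  -0.78427066]
top [0.37154813 0.02298931 1.40176064] [ 0.08104176 -0.0042064  -0.99670183]
[[ 9.99999924e-01  3.23247092e-04  2.15883759e-04  4.41627528e-04]
 [-3.68022465e-04  9.66101714e-01  2.58161465e-01 -6.61771095e-02]
 [-1.25115727e-04 -2.58161525e-01  9.66101760e-01 -1.41532151e-01]
 [ 0.00000000e+00  0.00000000e+00  0.00000000e+00  1.00000000e+00]] {'t': 0.1, 'joints': array([ 1.18280241,  0.53709762, -0.00448982,  1.53873432,  0.00263446,
        1.06730152, -0.07121628]), 'qd': array([ 0.00046376, -0.0013555 ,  0.00040866, -0.00235897, -0.00078286,
       -0.00037276,  0.00055411]), 'effort': array([ 2.26566619e-03, -5.84565568e+01,  1.05164688e+00, -2.59778076e+01,
        1.26371963e-02,  4.60394498e-03,  5.64402353e-05]), 'tcp_pos': array([ 0.20540903, -0.61611062,  0.23051114]), 'tcp_rot': array([[ 3.16378505e-01, -9.48632851e-01, -5.95739332e-04],
       [-9.48631804e-01, -3.16379044e-01,  1.41462033e-03],
       [-1.53043476e-03,  1.17581812e-04, -9.99998822e-01]]), 'force': array([ 0.10651718, -0.48867936, -0.19166976]), 'moment': array([0.01359628, 0.01640006, 0.00728251]), 'opening': 0.08493380429989153}
```

View pics/st0.png

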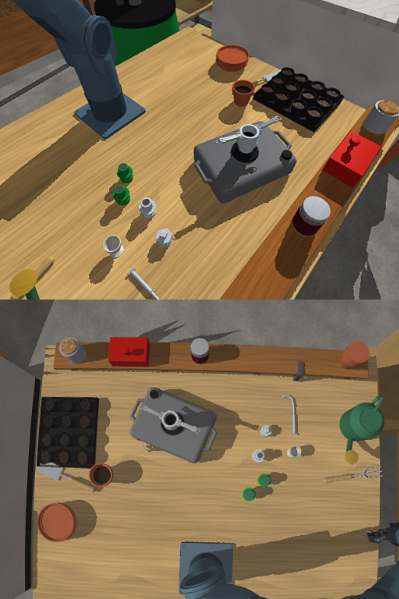

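The image shows the grey tank with the coupling at top px ≈(217,155). Candidates for the plug are two green pieces (scene ≈(160,222) and (157,250)), a silver one with a boss (scene ≈(190,266), top ≈(332,199)), and a silver one with a square head (scene ≈(210,304), top ≈(340,167)). The egg cup is at scene (145,315). The silver piece with the round boss fits best. I'll confirm it in a crop.

Run:
```python
from h import *
a=cv2.imread('pics/s0.png');b=cv2.imread('pics/t0.png')
p=cv2.resize(a[235:335,120:240],(480,400),interpolation=cv2.INTER_CUBIC)
q=cv2.resize(b[155:220,300:378],(320,267),interpolation=cv2.INTER_CUBIC)
r=cv2.resize(b[110:195,165:275],(480,371)[:2],interpolation=cv2.INTER_CUBIC)
o=np.zeros((600,800,3),np.uint8)
o[:400,:480]=p;o[:267,480:800]=q
r=cv2.resize(b[110:195,165:275],(320,247),interpolation=cv2.INTER_CUBIC);o[270:517,480:800]=r
cv2.imwrite('pics/c1.png',o)
c=cam('top');d=cam('scene')
print('plug top',onz(c,(332,197),.072),'scene',onz(d,(190,258),.072))
print('coup',onz(c,(217,155),.195),onz(d,(320,170),.195))
```

```text
plug top [ 0.47941632 -0.1972288   0.072     ] scene [ 0.47496056 -0.19480464  0.072     ]
coup [0.57884663 0.15122275 0.195     ] [0.59141403 0.14346884 0.195     ]
```

View pics/c1.png

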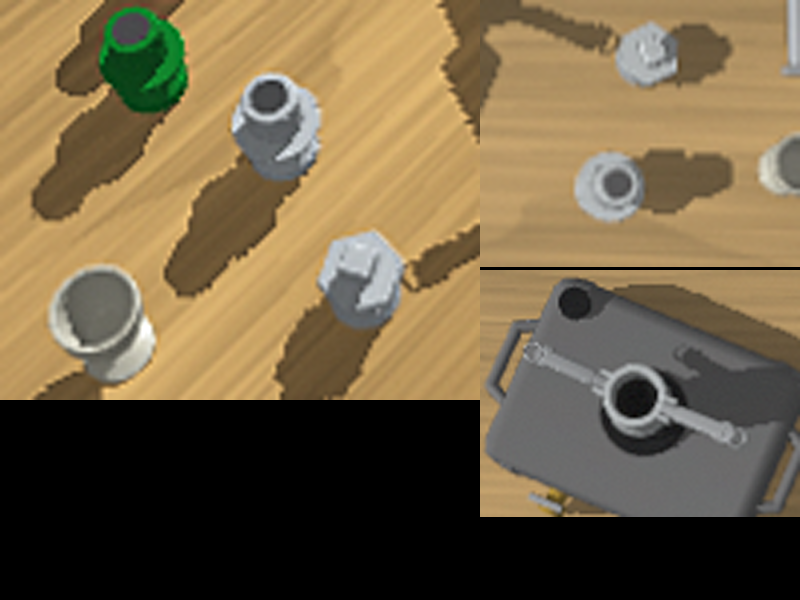

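The crop confirms it: the silver part with the round boss and flange, scene (187,259), top (333,200), is the grooved plug. The other silver one is hexagonal with a square head, and the green ones are look-alikes.

Run:
```python
from h import *
c=cam('top');d=cam('scene')
print('plug',tri(c,(333.4,199.7),d,(187.3,259.5)))
print('thread',onz(c,(341,167),.054),'egg',onz(c,(376,193),.06),'green1',onz(c,(340,230),.072),'g2',onz(c,(320,248),.072))
f=lambda x,y:(165+(x-480)/2.909,110+(y-270)/2.909)
m=onz(c,f(637,395),.195);l=onz(c,f(537,351),.19);r=onz(c,f(738,436),.19)
print(m,l,r,'yaw of +y', np.arctan2(*(l-r)[1::-1]), np.hypot(*(l-m)[:2]),np.hypot(*(r-m)[:2]))
s=robot.sense();R=s['tcp_rot'];print(R.T@(np.array([.476,-.197,.15])-s['tcp_pos'])/.2)
```

```text
plug (array([ 0.47166373, -0.20165289,  0.06973502]), np.float64(0.0011895208879192643))
thread [ 0.57711733 -0.22753208  0.054     ] egg [ 0.49726951 -0.33947285  0.06      ] green1 [ 0.37785573 -0.22411356  0.072     ] g2 [ 0.32090118 -0.16314536  0.072     ]
[0.58482816 0.14586851 0.195     ] [0.62700094 0.24703077 0.19      ] [0.54815014 0.04631615 0.19      ] yaw of +y 1.1964686386139707 0.10960084484496009 0.10609406243925715
[-1.56000117 -1.94654855  0.40494903]
```

Request:
apply_moves(
  moves=[
    [[-0.78,-0.96,0.08],[0,0,0]],
    [[-0.78,-0.96,0.08],[0,0,0]],
    [[-0.78,-0.96,0.08],[0,0,0]],
    [[-0.78,-0.96,0.08],[0,0,0]],
    [[-0.78,-0.96,0.08],[0,0,0]],
    [[-0.78,-0.96,0.08],[0,0,0]],
  ],
)

```text
t: 0.75
tcp_pos: [0.3429, -0.401, 0.2148]
tcp_rot: [[0.326, -0.945, 0.001], [-0.945, -0.326, 0.004], [-0.004, -0.003, -1.0]]
force: [-0.7, -1.1, -0.5]
opening: 0.0858
```

Request:
apply_moves(
  moves=[
    [[-0.78,-0.96,0.08],[0,0,0]],
    [[-0.78,-0.96,0.08],[0,0,0]],
    [[-0.78,-0.96,0.08],[0,0,0]],
    [[-0.78,-0.96,0.08],[0,0,0]],
    [[-0.78,-0.96,0.08],[0,0,0]],
    [[-0.78,-0.96,0.08],[0,0,0]],
    [[-0.78,-0.96,0.08],[0,0,0]],
  ],
)

```text
t: 1.45
tcp_pos: [0.4714, -0.1986, 0.199]
tcp_rot: [[0.319, -0.948, -0.001], [-0.948, -0.319, 0.0], [-0.0, 0.001, -1.0]]
force: [-1.8, -0.9, -0.5]
opening: 0.0857
```

Run:
```python
from h import *
s,w=snap('wrist','w1.png');print(s['t'],s['tcp_pos'],s['tcp_rot'],s['opening'])
c=cam('wrist',s);P=s['tcp_pos']
print(proj(c,[.4717,-.2017,.072]))
```

```text
1.45 [ 0.4713895  -0.19859809  0.19904655] [[ 3.18654138e-01 -9.47870862e-01 -6.07372857e-04]
 [-9.47871016e-01 -3.18654248e-01  9.07425998e-05]
 [-2.79554207e-04  5.46795621e-04 -9.99999811e-01]] 0.085728609948064
[[255.73114209 183.63900754]]
```

View pics/w1.png

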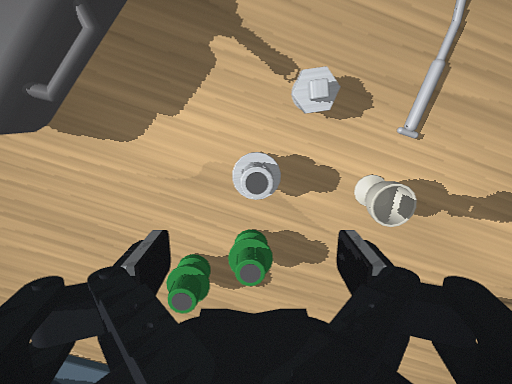

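The plug's boss sits at wrist px (257,182), about 1 mm from the triangulated point. The green look-alikes are clear on the lower side of the image and the egg cup is to the right. I'll descend and grip.

Request:
apply_moves(
  moves=[
    [[0.02,0,0.2],[0,0,0]],
    [[0.02,0,0.4],[0,0,0]],
    [[0.02,0,0.6],[0,0,0]],
    [[0.02,0,0.7],[0,0,0]],
    [[0.02,0,0.765],[0,0,0]],
    [[0.02,0,0.765],[0,0,0]],
  ],
)

```text
t: 2.1
tcp_pos: [0.4709, -0.2042, 0.0451]
tcp_rot: [[0.314, -0.949, -0.003], [-0.949, -0.314, 0.0], [-0.001, 0.003, -1.0]]
force: [0.1, -0.5, 0.0]
opening: 0.0855
```

Request:
apply_moves(
  moves=[
    [[0,0,0],[0,0,0]],
    [[0,0,0],[0,0,0]],
    [[0,0,0],[0,0,0]],
    [[0,0,0],[0,0,0]],
    [[0,0,0],[0,0,0]],
    [[0,0,0],[0,0,0]],
    [[0,0,0],[0,0,0]],
    [[0,0,0],[0,0,0]],
  ],
  jaw=1,
)

```text
t: 2.9
tcp_pos: [0.4732, -0.203, 0.0474]
tcp_rot: [[0.317, -0.949, 0.001], [-0.949, -0.317, -0.001], [0.001, -0.001, -1.0]]
force: [-0.5, 0.9, 6.9]
opening: 0.0327
```

Request:
apply_moves(
  moves=[
    [[0,0,-0.15],[0,0,0]],
    [[0,0,-0.4],[0,0,0]],
    [[0,0,-0.65],[0,0,0]],
    [[-0.1,-0.08,-0.9],[0,0,0]],
    [[-0.3,-0.22,-1.0],[0,0,0]],
    [[-0.45,-0.33,-1.0],[0,0,0]],
    [[-0.5,-0.37,-1.0],[0,0,0]],
    [[-0.5,-0.37,-1.0],[0,0,0]],
  ],
)

```text
t: 3.7
tcp_pos: [0.5113, -0.0818, 0.2465]
tcp_rot: [[0.321, -0.947, 0.0], [-0.947, -0.321, 0.001], [-0.001, -0.001, -1.0]]
force: [-0.6, -0.8, -2.5]
opening: 0.0322
```

Run:
```python
from h import *
s=robot.sense();print(s['t'],s['joints'],s['force'],s['opening'],s['tcp_pos'])
R=s['tcp_rot'];print(R.T@(np.array([.585,.146,.30])-s['tcp_pos'])/.2)
```

```text
3.7 [ 0.27690604  0.30676979 -0.24820433  1.85857132  0.08800103  0.98657085
 -1.25260666] [-0.57024102 -0.82335352 -2.46612904] 0.032171415526800556 [ 0.51133018 -0.08183096  0.24645372]
[-0.96070747 -0.7148359  -0.26661884]
```

Request:
apply_moves(
  moves=[
    [[-0.1,-0.05,-0.2],[0,0,-0.04]],
    [[-0.3,-0.2,-0.32],[0,0,-0.08]],
    [[-0.5,-0.35,-0.32],[0,0,-0.125]],
    [[-0.58,-0.395,-0.32],[0,0,-0.17]],
    [[-0.58,-0.395,-0.32],[0,0,-0.21]],
    [[-0.58,-0.395,-0.32],[0,0,-0.25]],
    [[-0.58,-0.395,-0.32],[0,0,-0.278]],
    [[-0.58,-0.395,-0.32],[0,0,-0.278]],
    [[-0.58,-0.395,-0.32],[0,0,-0.278]],
  ],
)

```text
t: 4.6
tcp_pos: [0.549, 0.0488, 0.3097]
tcp_rot: [[0.929, -0.371, -0.001], [-0.371, -0.929, -0.001], [-0.001, 0.001, -1.0]]
force: [-0.4, -0.1, -1.8]
opening: 0.0323
```

Run:
```python
from h import *
s,w=snap('wrist','w2.png');print(s['t'],s['tcp_pos'],s['tcp_rot'],s['joints'])
c=cam('wrist',s)
print(proj(c,[[.585,.146,.195]]))
cv2.imwrite('pics/w2b.png',cv2.resize(w[:,:,::-1],(800,600),interpolation=cv2.INTER_CUBIC))
```

```text
4.6 [0.54896026 0.04877281 0.30972991] [[ 9.28700347e-01 -3.70829109e-01 -1.19872330e-03]
 [-3.70830104e-01 -9.28700423e-01 -7.47558641e-04]
 [-8.36038334e-04  1.13878066e-03 -9.99999002e-01]] [ 0.19014268  0.32698354 -0.45544616  1.69025418  0.1550921   1.16146445
 -0.68639977]
[[248.9966527   67.85824544]]
```

View pics/w2b.png

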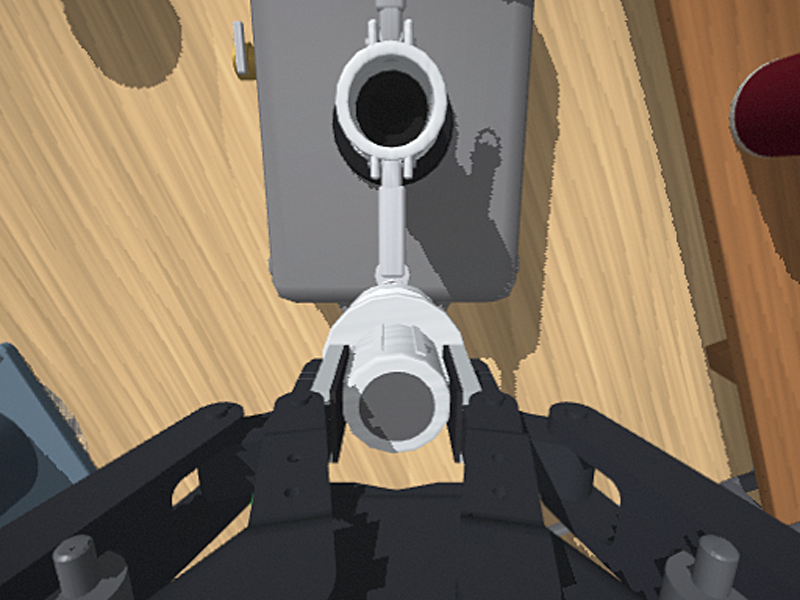

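The mouth is at 800-scale px (391,100), the boss top at about (397,405), and the arm runs straight down in the image, parallel to tool y. I'll measure both circles.

Run:
```python
from h import *
import json
m=robot.camera_model('wrist');K=np.array(m['mtx']);print(K[0,0],K[1,1],K[:2,2])
im=cv2.imread('pics/w2.png');g=cv2.cvtColor(im,cv2.COLOR_BGR2GRAY)
P=np.array([.54896026,.04877281,.30972991]);R=robot.sense()['tcp_rot']
c=cam('wrist',dict(tcp_pos=P,tcp_rot=R))
tool=lambda X:(R.T@(X-P)*1000).round(1)
# mouth ring
sub=(g[15:115,200:300]>185).astype(np.uint8)
sub=cv2.morphologyEx(sub,cv2.MORPH_OPEN,np.ones((3,3)))
cs,h=cv2.findContours(sub,cv2.RETR_CCOMP,cv2.CHAIN_APPROX_NONE,offset=(200,15))
for k,q in enumerate(cs):
    if cv2.contourArea(q)>300:
        e=cv2.fitEllipse(q); X=onz(c,e[0],.195);print('ring',h[0][k][3],e,X,tool(X))
sub=((g[215:300,215:295]<125)&(im[215:300,215:295].max(2)-im[215:300,215:295].min(2)<25)&(g[215:300,215:295]>60)).astype(np.uint8)
cs,h=cv2.findContours(sub,cv2.RETR_EXTERNAL,cv2.CHAIN_APPROX_NONE,offset=(215,215))
for q in cs:
    if cv2.contourArea(q)>300:
        e=cv2.fitEllipse(q);X=onz(c,e[0],P[2]+.026);print('boss',e,tool(X))
```

```text
278.16903763075004 278.16903763075004 [253.14132956 188.46180352]
ring -1 ((249.65223693847656, 63.25996780395508), (67.0411148071289, 87.68131256103516), 178.8030242919922) [0.58686345 0.14922013 0.195     ] [  -1.9 -107.4  114.6]
ring 1 ((249.6388397216797, 63.71202087402344), (56.29795455932617, 61.24821472167969), 179.65554809570312) [0.58671969 0.14889298 0.195     ] [  -1.9 -107.1  114.6]
boss ((253.09255981445312, 259.8255310058594), (43.12544250488281, 48.26182556152344), 81.63336181640625) [  1.   -0.5 -26. ]
```

Request:
apply_moves(
  moves=[
    [[-0.005,-0.15,0],[0,0,0]],
    [[-0.01,-0.35,0],[0,0,0]],
    [[-0.015,-0.5,0],[0,0,0]],
    [[-0.017,-0.533,0],[0,0,0]],
    [[-0.017,-0.533,0.12],[0,0,0]],
    [[-0.017,-0.533,0.24],[0,0,0]],
    [[-0.017,-0.533,0.29],[0,0,0]],
    [[-0.017,-0.533,0.29],[0,0,0]],
  ],
)

```text
t: 5.45
tcp_pos: [0.5843, 0.1494, 0.2508]
tcp_rot: [[0.93, -0.368, -0.003], [-0.368, -0.93, -0.001], [-0.002, 0.003, -1.0]]
force: [-0.2, 0.2, -1.4]
opening: 0.0324
```

Run:
```python
from h import *
s,w=snap('wrist','w3.png');_,a=snap('scene','s3.png');_,b=snap('top','t3.png');print(s['t'],s['tcp_pos'],s['joints'],s['force'])
c=cam('scene');u=proj(c,s['tcp_pos'])[0].astype(int);print(u)
p=cv2.resize(a[u[1]-45:u[1]+55,u[0]-50:u[0]+50],(600,600),interpolation=cv2.INTER_CUBIC)
q=w[100:300,180:330];q=cv2.resize(q,(200,267))
o=np.zeros((600,800,3),np.uint8);o[:,:600]=p;o[:267,600:]=q
cv2.imwrite('pics/c3.png',o[:,:,::-1])
```

```text
5.45 [0.5842801  0.14943664 0.25077475] [ 0.01090701  0.48052577 -0.46332207  1.62427112  0.23454758  1.09592859
 -0.89281771] [-0.16023984  0.18864492 -1.38938582]
[322 150]
```

View pics/c3.png

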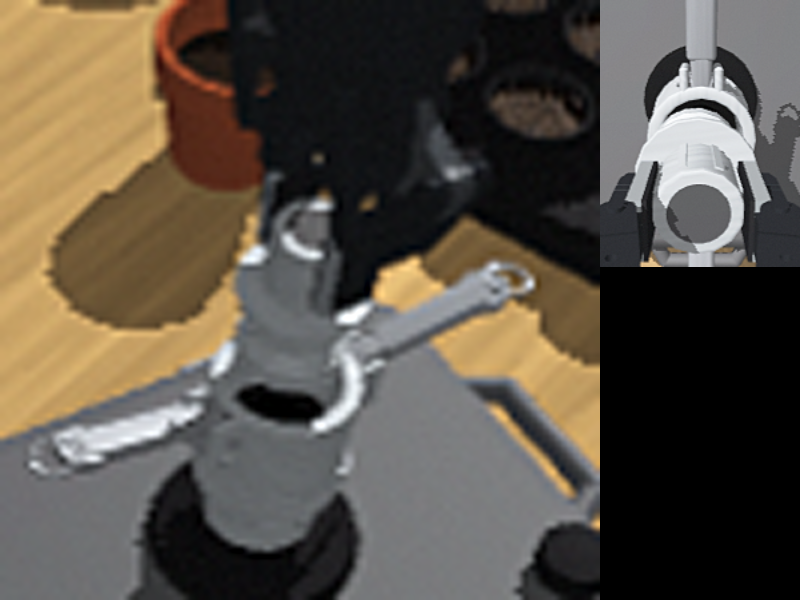

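The plug hangs over the mouth with about 10 mm of gap. The wrist inset shows the ring's edges on both sides, so I'll measure the lateral offset from those.

Run:
```python
from h import *
im=cv2.imread('pics/w3.png');g=cv2.cvtColor(im,cv2.COLOR_BGR2GRAY)
P=np.array([.5842801,.14943664,.25077475]);R=np.array([[.93,-.368,-.003],[-.368,-.93,-.001],[-.002,.003,-1]])
c=cam('wrist',dict(tcp_pos=P,tcp_rot=R));tool=lambda X:(R.T@(X-P)*1000).round(1)
for X in([.5867,.1489,.195],[.5843,.1494,.195]): print(proj(c,X))
o=cv2.resize(im[130:290,185:325],(700,800),interpolation=cv2.INTER_CUBIC)[:600]
cv2.imwrite('pics/c4.png',o)
sub=((g[230:300,205:300]<125)&(im[230:300,205:300].max(2)-im[230:300,205:300].min(2)<25)&(g[230:300,205:300]>60)).astype(np.uint8)
cs,h=cv2.findContours(sub,cv2.RETR_EXTERNAL,cv2.CHAIN_APPROX_NONE,offset=(205,230))
for q in cs:
    if cv2.contourArea(q)>300:
        e=cv2.fitEllipse(q);X=onz(c,e[0],P[2]+.025);print('boss',e,tool(X))
```

```text
[[254.88064333 204.11050372]]
[[251.63857744 204.64066126]]
boss ((278.65228271484375, 289.1553649902344), (18.664527893066406, 31.029020309448242), 46.022586822509766) [ 13.7  15.9 -25. ]
boss ((253.68798828125, 259.61627197265625), (43.08213424682617, 47.042232513427734), 86.50321197509766) [  1.7   0.1 -25. ]
```

View pics/c4.png

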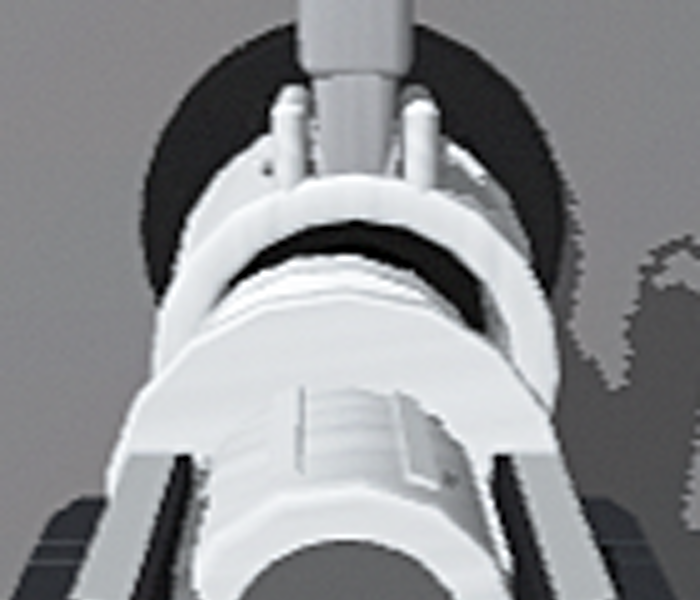

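Request:
apply_moves(
  moves=[
    [[0.01,0,0],[0,0,0]],
    [[0.01,0,0.02],[0,0,0]],
    [[0.01,0,0.03],[0,0,0]],
    [[0.01,0,0.04],[0,0,0]],
    [[0.01,0,0.05],[0,0,0]],
    [[0.01,0,0.06],[0,0,0]],
    [[0.01,0,0.07],[0,0,0]],
    [[0.01,0,0.08],[0,0,0]],
    [[0.01,0,0.08],[0,0,0]],
  ],
)

```text
t: 6.5
tcp_pos: [0.587, 0.1498, 0.2359]
tcp_rot: [[0.93, -0.367, -0.0], [-0.367, -0.93, -0.0], [-0.0, 0.0, -1.0]]
force: [-0.6, -0.4, -3.0]
opening: 0.0322
```

Request:
apply_moves(
  moves=[
    [[0,0,0.01],[0,0,0]],
    [[0,0,0.02],[0,0,0]],
    [[0,0,0.03],[0,0,0]],
    [[0,0,0.04],[0,0,0]],
    [[0,0,0.05],[0,0,0]],
    [[0,0,0.06],[0,0,0]],
    [[0,0,0.07],[0,0,0]],
    [[0,0,0.08],[0,0,0]],
    [[0,0,0.085],[0,0,0]],
    [[0,0,0.085],[0,0,0]],
  ],
)

```text
t: 7.5
tcp_pos: [0.587, 0.1499, 0.2191]
tcp_rot: [[0.93, -0.367, -0.0], [-0.367, -0.93, -0.0], [-0.0, 0.0, -1.0]]
force: [-0.3, -0.4, -2.2]
opening: 0.032
```

Request:
apply_moves(
  moves=[
    [[0,0,0.01],[0,0,0]],
    [[0,0,0.02],[0,0,0]],
    [[0,0,0.03],[0,0,0]],
    [[0,0,0.03],[0,0,0]],
    [[0,0,0.03],[0,0,0]],
  ],
)

```text
t: 8.0
tcp_pos: [0.5873, 0.1503, 0.2143]
tcp_rot: [[0.93, -0.367, 0.001], [-0.367, -0.93, 0.0], [0.001, -0.0, -1.0]]
force: [-1.8, -0.9, 5.2]
opening: 0.0326
```

Request:
apply_moves(
  moves=[
    [[0,0,0.005],[0,0,0]],
    [[0,0,0.01],[0,0,0]],
    [[0,0,0.015],[0,0,0]],
    [[0,0,0.02],[0,0,0]],
    [[0,0,0.025],[0,0,0]],
    [[0,0,0.025],[0,0,0]],
  ],
)

```text
t: 8.6
tcp_pos: [0.5874, 0.1504, 0.2106]
tcp_rot: [[0.93, -0.367, 0.001], [-0.367, -0.93, -0.0], [0.001, -0.0, -1.0]]
force: [-5.4, -2.9, 14.8]
opening: 0.0324
```

Request:
apply_moves(
  moves=[
    [[-0.004,0.004,0.005],[0,0,0]],
    [[-0.004,0.004,0.01],[0,0,0]],
    [[-0.004,0.004,0.015],[0,0,0]],
    [[-0.004,0.004,0.02],[0,0,0]],
    [[-0.004,0.004,0.02],[0,0,0]],
  ],
)

```text
t: 9.1
tcp_pos: [0.5872, 0.1503, 0.2076]
tcp_rot: [[0.93, -0.367, 0.004], [-0.367, -0.93, 0.001], [0.003, -0.002, -1.0]]
force: [-5.1, -1.5, 18.2]
opening: 0.0326
```

Request:
apply_moves(
  moves=[
    [[-0.004,0.001,0.005],[0,0,0]],
    [[-0.004,0.001,0.01],[0,0,0]],
    [[-0.004,0.001,0.012],[0,0,0]],
    [[-0.004,0.001,0.012],[0,0,0]],
  ],
)

```text
t: 9.5
tcp_pos: [0.5872, 0.1505, 0.2066]
tcp_rot: [[0.93, -0.367, 0.006], [-0.367, -0.93, 0.001], [0.005, -0.003, -1.0]]
force: [-7.4, -2.7, 26.6]
opening: 0.032
```

Request:
apply_moves(
  moves=[
    [[-0.003,0,0.003],[0,0,0]],
    [[-0.003,0,0.003],[0,0,0]],
    [[-0.003,0,0.003],[0,0,0]],
  ],
)

```text
t: 9.8
tcp_pos: [0.5871, 0.1505, 0.2066]
tcp_rot: [[0.93, -0.367, 0.007], [-0.367, -0.93, 0.001], [0.006, -0.003, -1.0]]
force: [-6.6, -4.5, 29.0]
opening: 0.0322
```

Request:
apply_moves(
  moves=[
    [[0,0,-0.008],[0,0,0]],
    [[0,0,-0.016],[0,0,0]],
    [[0,0,-0.018],[0,0,0]],
    [[0,0,-0.018],[0,0,0]],
  ],
)

```text
t: 10.2
tcp_pos: [0.5868, 0.1501, 0.2068]
tcp_rot: [[0.93, -0.367, 0.005], [-0.367, -0.93, 0.001], [0.004, -0.003, -1.0]]
force: [1.4, -1.2, 8.1]
opening: 0.0323
```

Request:
apply_moves(
  moves=[
    [[0,0,0],[0,0,0]],
    [[0,0,0],[0,0,0]],
    [[0,0,0],[0,0,0]],
    [[0,0,0],[0,0,0]],
    [[0,0,0],[0,0,0]],
  ],
  jaw=0.1,
)

```text
t: 10.7
tcp_pos: [0.5844, 0.15, 0.2046]
tcp_rot: [[0.93, -0.367, -0.001], [-0.367, -0.93, 0.0], [-0.001, 0.0, -1.0]]
force: [-0.2, 0.3, 0.1]
opening: 0.0769
```

Plug home and released. I'll retreat, then go above the left (+y) arm with shut fingers, leaning outward.

Request:
apply_moves(
  moves=[
    [[0,0,-0.1],[0,0,0]],
    [[0,0,-0.25],[0,0,0]],
    [[0,0,-0.4],[0,0,0]],
    [[0,0,-0.45],[0,0,0]],
    [[0.012,-0.1,-0.45],[0,0,0]],
    [[0.012,-0.25,-0.45],[-0.04,0,0]],
    [[0.012,-0.4,-0.45],[-0.08,0,0]],
    [[0.012,-0.425,-0.45],[-0.12,0,0]],
    [[0.012,-0.425,-0.45],[-0.16,0,0]],
    [[0.012,-0.425,-0.45],[-0.194,0,0]],
    [[0.012,-0.425,-0.45],[-0.194,0,0]],
  ],
)

```text
t: 11.8
tcp_pos: [0.6163, 0.2312, 0.29]
tcp_rot: [[0.932, -0.293, -0.213], [-0.362, -0.763, -0.536], [-0.006, 0.577, -0.817]]
force: [0.1, 0.3, -1.2]
opening: 0.0768
```

```bash
cat > plan.py <<'E'
from h import *
C=np.array([.587,.1503,.195]);X=np.array([.93,-.367,0]);U=np.array([.367,.93,0]);Z=np.array([0,0,1.])
def tcp(side,th,phi=np.radians(35),L=.050,pen=0.):
    "TCP at which the shut tips touch the arm's outer face at angle th"
    u=side*U; n=np.cos(th)*u+np.sin(th)*Z; a=np.sin(th)*u-np.cos(th)*Z
    return C+.0315*u-.011*Z+a*L+n*(.0105+.011*abs(np.cos(phi+th))-pen)
def rows(side,ths,**k):
    s=robot.sense()
    for th in ths: print(round(th,2),(s['tcp_rot'].T@(tcp(side,th,**k)-s['tcp_pos'])/.2).round(3))
E
python3 - <<'E'
from plan import *
s=robot.sense();print(s['t'],s['tcp_pos'],s['tcp_rot'].round(3),s['joints'].round(2))
_,a=snap('scene','s4.png');_,b=snap('top','t4.png')
rows(1,[2.0,1.8,1.6,1.4])
o=np.zeros((600,800,3),np.uint8)
o[:,:500]=cv2.resize(a[110:230,260:360],(500,600),interpolation=cv2.INTER_CUBIC)
o[:300,500:]=cv2.resize(b[90:210,160:280],(300,300),interpolation=cv2.INTER_CUBIC)
cv2.imwrite('pics/c5.png',o[:,:,::-1])
E
```

```text
11.8 [0.61628274 0.23121976 0.2899642 ] [[ 0.932 -0.293 -0.213]
 [-0.362 -0.763 -0.536]
 [-0.006  0.577 -0.817]] [-0.45  0.85 -0.31  1.01  0.52  1.86 -1.08]
2.0 [-0.001 -0.139  0.333]
1.8 [-0.001 -0.196  0.351]
1.6 [-0.001 -0.248  0.382]
1.4 [-0.001 -0.292  0.424]
```

View pics/c5.png

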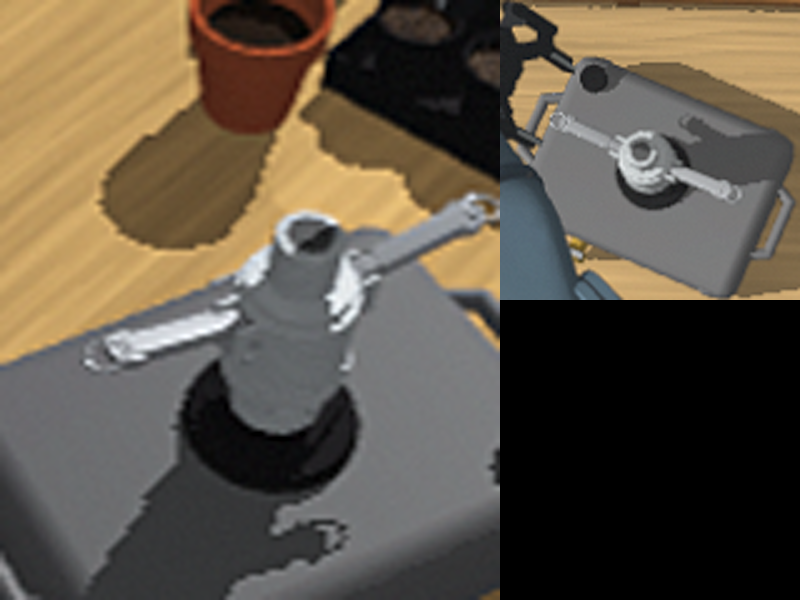

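The plug stands upright in the coupling, and both arms are out at about 1.5–1.7 rad. Joint 6 is near its limit, so I'll reduce the lean to 20°.

Request:
apply_moves(
  moves=[
    [[0,-0.02,0.05],[0.04,0,0]],
    [[0,-0.05,0.1],[0.083,0,0]],
    [[0,-0.05,0.1],[0.083,0,0]],
    [[0,-0.05,0.1],[0.083,0,0]],
    [[0,-0.05,0.1],[0.083,0,0]],
  ],
  jaw=1,
)

```text
t: 12.4
tcp_pos: [0.6171, 0.2255, 0.2737]
tcp_rot: [[0.93, -0.345, -0.125], [-0.367, -0.874, -0.318], [0.001, 0.341, -0.94]]
force: [-0.0, 0.5, 0.5]
opening: 0.0036
```

Run:
```python
from plan import *
s=robot.sense();print(s['t'],s['tcp_pos'],s['tcp_rot'].round(3),s['joints'].round(2),s['opening'],s['force'])
rows(1,[2.0,1.8,1.7,1.6,1.5,1.4,1.3],phi=.35)
```

```text
12.4 [0.61710869 0.22545153 0.27371098] [[ 0.93  -0.345 -0.125]
 [-0.367 -0.874 -0.318]
 [ 0.001  0.341 -0.94 ]] [-0.31  0.71 -0.39  1.22  0.43  1.57 -1.09] 0.0036388760903244073 [-0.03714032  0.54360099  0.47276031]
2.0 [-0.002 -0.035  0.266]
1.8 [-0.002 -0.085  0.3  ]
1.7 [-0.002 -0.107  0.322]
1.6 [-0.002 -0.126  0.346]
1.5 [-0.002 -0.142  0.373]
1.4 [-0.002 -0.156  0.401]
1.3 [-0.002 -0.165  0.43 ]
```

Approach following the arm's arc, down to the 1.3 pose.

Request:
apply_moves(
  moves=[
    [[0,-0.05,0.15],[0,0,0]],
    [[0,-0.07,0.26],[0,0,0]],
    [[0,-0.1,0.31],[0,0,0]],
    [[0,-0.125,0.345],[0,0,0]],
    [[0,-0.14,0.37],[0,0,0]],
    [[0,-0.155,0.4],[0,0,0]],
    [[0,-0.165,0.43],[0,0,0]],
    [[0,-0.165,0.43],[0,0,0]],
  ],
)

```text
t: 13.2
tcp_pos: [0.6178, 0.2272, 0.1802]
tcp_rot: [[0.93, -0.345, -0.124], [-0.366, -0.875, -0.317], [0.0, 0.34, -0.94]]
force: [-0.1, -0.1, 0.1]
opening: -0.0003
```

Run:
```python
from plan import *
s=robot.sense();print(s['t'],s['tcp_pos'],s['joints'].round(2),s['force'],tcp(1,1.3,phi=.35))
rows(1,np.arange(1.2,-.25,-.1),phi=.35)
```

```text
13.2 [0.61784911 0.22721262 0.18021129] [-0.31  0.79 -0.37  1.3   0.46  1.42 -1.14] [-0.05915409 -0.05082539  0.05673187] [0.61735804 0.2272291  0.18158103]
1.2 [-0.002 -0.003  0.022]
1.1 [-0.002 -0.007  0.042]
1.0 [-0.002 -0.01   0.062]
0.9 [-0.002 -0.011  0.083]
0.8 [-0.002 -0.011  0.104]
0.7 [-0.002 -0.008  0.125]
0.6 [-0.002 -0.004  0.147]
0.5 [-0.002  0.002  0.169]
0.4 [-0.002  0.01   0.19 ]
0.3 [-0.002  0.02   0.211]
0.2 [-0.002  0.033  0.231]
0.1 [-0.002  0.048  0.251]
-0.0 [-0.003  0.065  0.269]
-0.1 [-0.003  0.084  0.286]
-0.2 [-0.003  0.106  0.301]
```

Request:
apply_moves(
  moves=[
    [[0,-0.003,0.022],[0,0,0]],
    [[0,-0.007,0.042],[0,0,0]],
    [[0,-0.01,0.062],[0,0,0]],
    [[0,-0.011,0.083],[0,0,0]],
    [[0,-0.011,0.104],[0,0,0]],
  ],
)

```text
t: 13.7
tcp_pos: [0.6162, 0.2229, 0.1611]
tcp_rot: [[0.93, -0.345, -0.123], [-0.366, -0.875, -0.316], [0.001, 0.339, -0.941]]
force: [0.0, 1.3, 6.5]
opening: -0.0001
```

Run:
```python
from plan import *
s,w=snap('wrist','w6.png');_,a=snap('scene','s6.png')
print(s['t'],s['tcp_pos'],s['joints'].round(2),s['force'],tcp(1,.8,phi=.35))
o=np.zeros((400,800,3),np.uint8)
o[:,:333]=cv2.resize(a[110:230,260:360],(333,400),interpolation=cv2.INTER_CUBIC)
o[:350,334:]=cv2.resize(w,(466,350),interpolation=cv2.INTER_AREA)
cv2.imwrite('pics/c6.png',o[:,:,::-1])
```

```text
13.7 [0.61623227 0.22287041 0.16111404] [-0.31  0.81 -0.37  1.33  0.46  1.38 -1.15] [0.03227342 1.30961826 6.54818866] [0.61555766 0.22266682 0.15992024]
```

View pics/c6.png

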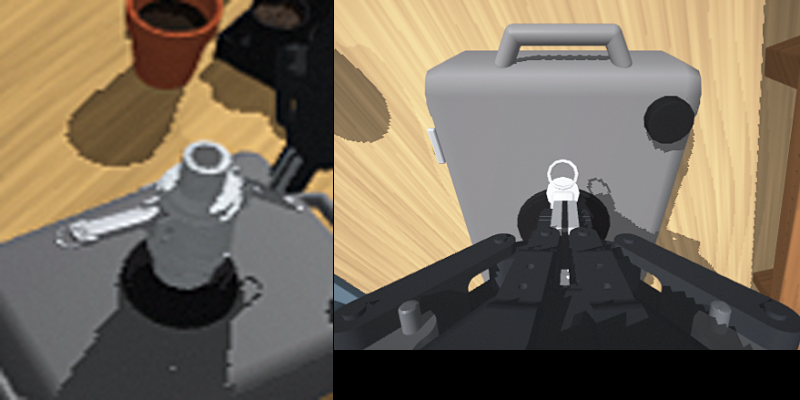

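The arm is about halfway down with the fingers centred on it, at around 6.5 N. Continuing.

Request:
apply_moves(
  moves=[
    [[0,0.003,0.021],[0,0,0]],
    [[0,0.007,0.043],[0,0,0]],
    [[0,0.013,0.065],[0,0,0]],
    [[0,0.013,0.065],[0,0,0]],
  ],
)

```text
t: 14.2
tcp_pos: [0.6135, 0.2159, 0.1493]
tcp_rot: [[0.93, -0.345, -0.124], [-0.367, -0.875, -0.317], [0.001, 0.34, -0.94]]
force: [0.8, 0.7, 3.3]
opening: 0.0003
```

Request:
apply_moves(
  moves=[
    [[0,0.008,0.021],[0,0,0]],
    [[0,0.018,0.042],[0,0,0]],
    [[0,0.031,0.062],[0,0,0]],
    [[0,0.031,0.062],[0,0,0]],
  ],
)

```text
t: 14.6
tcp_pos: [0.6101, 0.2072, 0.1398]
tcp_rot: [[0.93, -0.345, -0.123], [-0.366, -0.875, -0.316], [0.001, 0.339, -0.941]]
force: [1.5, 2.2, 3.8]
opening: 0.0002
```

Request:
apply_moves(
  moves=[
    [[0,0.015,0.02],[0,0,0]],
    [[0,0.032,0.038],[0,0,0]],
    [[0,0.032,0.038],[0,0,0]],
  ],
)

```text
t: 14.9
tcp_pos: [0.6069, 0.1993, 0.1348]
tcp_rot: [[0.93, -0.345, -0.123], [-0.366, -0.875, -0.315], [0.001, 0.339, -0.941]]
force: [1.7, 4.5, 3.4]
opening: 0.0003
```

Run:
```python
from plan import *
s=robot.sense();print(s['tcp_pos'],s['force'],s['force']@U,tcp(1,0,phi=.35),(s['tcp_pos']-tcp(1,0,phi=.35))@U)
print('inward 1mm in tool units',s['tcp_rot'].T@(-U)*.005)
```

```text
[0.60686931 0.19933326 0.13483561] [1.67715644 4.54357099 3.43701859] 4.841037437577883 [0.60620625 0.19896978 0.134     ] 0.000581378125004562
inward 1mm in tool units [-4.13601864e-06  4.70360622e-03  1.69286633e-03]
```

Request:
apply_moves(
  moves=[
    [[0,0.005,0.002],[0,0,0]],
    [[0,0.009,0.003],[0,0,0]],
    [[0,0.014,0.005],[0,0,0]],
    [[0,0.014,0.005],[0,0,0]],
    [[0,0.014,0.005],[0,0,0]],
  ],
)

```text
t: 15.4
tcp_pos: [0.606, 0.1973, 0.1343]
tcp_rot: [[0.931, -0.344, -0.123], [-0.366, -0.876, -0.315], [0.001, 0.338, -0.941]]
force: [4.9, 5.4, -0.2]
opening: -0.0001
```

Request:
apply_moves(
  moves=[
    [[0,0.005,0.002],[0,0,0]],
    [[0,0.009,0.003],[0,0,0]],
    [[0,0.014,0.005],[0,0,0]],
    [[0,0.014,0.005],[0,0,0]],
    [[0,0.014,0.005],[0,0,0]],
  ],
)

```text
t: 15.9
tcp_pos: [0.6051, 0.1952, 0.1338]
tcp_rot: [[0.931, -0.344, -0.122], [-0.365, -0.877, -0.313], [0.001, 0.336, -0.942]]
force: [4.7, 7.4, -2.6]
opening: 0.0002
```

Run:
```python
from plan import *
s=robot.sense();print(s['tcp_pos'],s['force'],s['force']@U,(s['tcp_pos']-tcp(1,0,phi=.35))@U)
```

```text
[0.60514529 0.1951746  0.13384053] [ 4.73304941  7.36178778 -2.59632806] 8.583491769441341 -0.003918887491789938
```

Request:
apply_moves(
  moves=[
    [[0,0.005,0.002],[0,0,0]],
    [[0,0.009,0.003],[0,0,0]],
    [[0,0.014,0.005],[0,0,0]],
    [[0,0.019,0.007],[0,0,0]],
    [[0,0.019,0.007],[0,0,0]],
    [[0,0.019,0.007],[0,0,0]],
  ],
)

```text
t: 16.5
tcp_pos: [0.605, 0.195, 0.134]
tcp_rot: [[0.932, -0.344, -0.118], [-0.363, -0.879, -0.308], [0.002, 0.329, -0.944]]
force: [9.7, 12.8, -4.4]
opening: -0.0002
```

Run:
```python
from plan import *
s,w=snap('wrist','w7.png');_,a=snap('scene','s7.png')
print(s['tcp_pos'],s['force'],s['force']@U,(s['tcp_pos']-tcp(1,0,phi=.35))@U)
o=np.zeros((400,800,3),np.uint8)
o[:,:333]=cv2.resize(a[110:230,260:360],(333,400),interpolation=cv2.INTER_CUBIC)
o[:400,334:734]=cv2.resize(w[100:300,155:355],(400,400),interpolation=cv2.INTER_AREA)
cv2.imwrite('pics/c7.png',o[:,:,::-1])
```

```text
[0.60498745 0.1950199  0.13398897] [ 9.70107913 12.80765478 -4.44313626] 15.471414984713189 -0.004120693891497027
```

View pics/c7.png

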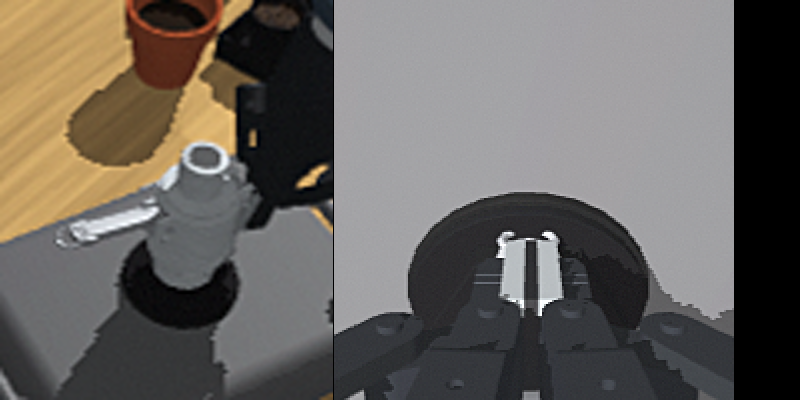

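Position has stopped while the force rises, so the arm is at its stop. I'll firm it up slightly, then back off.

Request:
apply_moves(
  moves=[
    [[0,0.005,0.002],[0,0,0]],
    [[0,0.01,0.003],[0,0,0]],
    [[0,0.014,0.005],[0,0,0]],
    [[0,0.014,0.005],[0,0,0]],
  ],
)

```text
t: 17.0
tcp_pos: [0.6049, 0.1949, 0.1341]
tcp_rot: [[0.932, -0.343, -0.114], [-0.362, -0.882, -0.303], [0.003, 0.324, -0.946]]
force: [12.7, 18.4, -7.9]
opening: -0.0
```

Run:
```python
from plan import *
s=robot.sense();print(s['joints'].round(2),s['force'],s['force']@U,(s['tcp_pos']-tcp(1,0,phi=.35))@U)
R=s['tcp_rot'];print('out30',(R.T@(U*.04)/.2).round(3),'out40 up130',(R.T@(U*.04+Z*.13)/.2).round(3))
```

```text
[-0.27  0.79 -0.37  1.43  0.48  1.28 -1.15] [12.72337553 18.35047414 -7.90125624] 21.735419766354457 -0.004284187150765513
out30 [ 0.001 -0.189 -0.065] out40 up130 [ 0.003  0.021 -0.68 ]
```

Request:
apply_moves(
  moves=[
    [[0,-0.1,-0.035],[0,0,0]],
    [[0,-0.19,-0.065],[0,0,0]],
    [[0,-0.125,-0.25],[0,0,0]],
    [[0,-0.06,-0.44],[0,0,0]],
    [[0,0.0,-0.63],[0,0,0]],
    [[0,0.07,-0.82],[0,0,0]],
    [[0,0.07,-0.82],[0,0,0]],
    [[0,0.07,-0.82],[0,0,0]],
  ],
)

```text
t: 17.8
tcp_pos: [0.6173, 0.2255, 0.2936]
tcp_rot: [[0.93, -0.345, -0.125], [-0.367, -0.874, -0.318], [0.001, 0.342, -0.94]]
force: [-0.3, -0.1, -1.1]
opening: -0.0005
```

Request:
apply_moves(
  moves=[
    [[0,0.1,0.036],[0.03,0,0]],
    [[0,0.3,0.108],[0.07,0,0]],
    [[0,0.5,0.18],[0.11,0,0]],
    [[0,0.7,0.25],[0.15,0,0]],
    [[0,0.823,0.296],[0.19,0,0]],
    [[0,0.823,0.296],[0.222,0,0]],
    [[0,0.823,0.296],[0.222,0,0]],
    [[0,0.823,0.296],[0.222,0,0]],
  ],
)

```text
t: 18.6
tcp_pos: [0.5522, 0.0631, 0.2929]
tcp_rot: [[0.93, -0.347, 0.122], [-0.368, -0.874, 0.317], [-0.003, -0.34, -0.941]]
force: [-0.2, 0.7, 0.5]
opening: -0.0001
```

Run:
```python
from plan import *
s,w=snap('wrist','w8.png');_,a=snap('scene','s8.png');_,b=snap('top','t8.png')
print(s['t'],s['tcp_pos'],s['tcp_rot'].round(3),s['joints'].round(2),s['force'])
rows(-1,[2.2,2,1.8,1.6,1.4,1.2,1,.8,.6],phi=.35)
o=np.zeros((400,800,3),np.uint8)
o[:,:333]=cv2.resize(a[110:230,260:360],(333,400),interpolation=cv2.INTER_CUBIC)
o[:350,334:]=cv2.resize(w,(466,350),interpolation=cv2.INTER_AREA)
cv2.imwrite('pics/c8.png',o[:,:,::-1])
```

```text
18.6 [0.55221568 0.06306439 0.29288454] [[ 0.93  -0.347  0.122]
 [-0.368 -0.874  0.317]
 [-0.003 -0.34  -0.941]] [ 0.49  0.31 -0.6   1.82 -0.17  0.91 -0.35] [-0.20849329  0.6857022   0.51166407]
2.2 [ 0.004 -0.033  0.357]
2 [0.004 0.023 0.378]
1.8 [0.003 0.073 0.413]
1.6 [0.003 0.114 0.459]
1.4 [0.003 0.144 0.513]
1.2 [0.003 0.16  0.571]
1 [0.003 0.167 0.611]
0.8 [0.003 0.167 0.653]
0.6 [0.004 0.161 0.696]
```

View pics/c8.png

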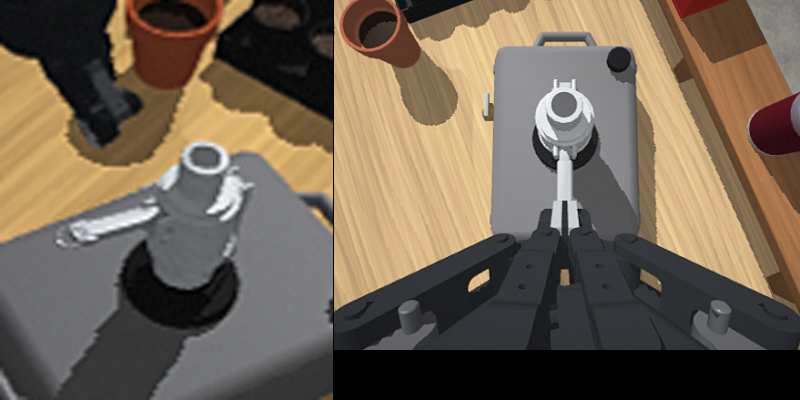

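The left arm now hangs at the coupling's side, the plug is upright, and the right arm is out directly under the fingers. I'll push it the same way.

Request:
apply_moves(
  moves=[
    [[0.003,0,0.15],[0,0,0]],
    [[0.003,0.0,0.3],[0,0,0]],
    [[0.003,0.023,0.378],[0,0,0]],
    [[0.003,0.073,0.413],[0,0,0]],
    [[0.003,0.094,0.436],[0,0,0]],
    [[0.003,0.114,0.459],[0,0,0]],
    [[0.003,0.129,0.486],[0,0,0]],
    [[0.003,0.144,0.513],[0,0,0]],
    [[0.003,0.152,0.542],[0,0,0]],
    [[0.003,0.16,0.571],[0,0,0]],
    [[0.003,0.167,0.611],[0,0,0]],
    [[0.003,0.167,0.611],[0,0,0]],
  ],
)

```text
t: 19.95
tcp_pos: [0.5579, 0.0728, 0.1682]
tcp_rot: [[0.93, -0.344, 0.126], [-0.367, -0.874, 0.318], [0.001, -0.342, -0.94]]
force: [-0.7, -0.0, 0.2]
opening: -0.0001
```

Run:
```python
from plan import *
s=robot.sense();print(s['t'],s['tcp_pos'],tcp(-1,1,phi=.35),s['joints'].round(2),s['force'])
rows(-1,np.arange(.9,-.15,-.1),phi=.35)
```

```text
19.95 [0.55794992 0.07275346 0.16817581] [0.55743876 0.07539003 0.1678475 ] [ 0.42  0.49 -0.56  1.93 -0.1   0.63 -0.36] [-0.74245769 -0.01841657  0.18618149]
0.9 [-0.007 -0.009  0.026]
0.8 [-0.007 -0.009  0.047]
0.7 [-0.007 -0.012  0.069]
0.6 [-0.007 -0.016  0.09 ]
0.5 [-0.007 -0.022  0.112]
0.4 [-0.007 -0.03   0.133]
0.3 [-0.007 -0.04   0.154]
0.2 [-0.007 -0.053  0.175]
0.1 [-0.007 -0.068  0.194]
0.0 [-0.007 -0.085  0.213]
-0.1 [-0.007 -0.104  0.23 ]
```

Request:
apply_moves(
  moves=[
    [[-0.004,-0.009,0.026],[0,0,0]],
    [[-0.007,-0.009,0.047],[0,0,0]],
    [[-0.007,-0.012,0.069],[0,0,0]],
    [[-0.007,-0.016,0.09],[0,0,0]],
    [[-0.007,-0.022,0.112],[0,0,0]],
    [[-0.007,-0.022,0.112],[0,0,0]],
  ],
)

```text
t: 20.55
tcp_pos: [0.5619, 0.0833, 0.1489]
tcp_rot: [[0.93, -0.345, 0.128], [-0.368, -0.874, 0.317], [0.003, -0.342, -0.94]]
force: [0.8, -1.2, -0.5]
opening: 0.0001
```

Request:
apply_moves(
  moves=[
    [[0,-0.008,0.021],[0,0,0]],
    [[0,-0.018,0.042],[0,0,0]],
    [[0,-0.031,0.063],[0,0,0]],
    [[0,-0.031,0.063],[0,0,0]],
  ],
)

```text
t: 20.95
tcp_pos: [0.5652, 0.0922, 0.1388]
tcp_rot: [[0.93, -0.346, 0.127], [-0.368, -0.874, 0.316], [0.002, -0.341, -0.94]]
force: [0.0, -3.0, 3.2]
opening: 0.0001
```

Request:
apply_moves(
  moves=[
    [[0,-0.008,0.01],[0,0,0]],
    [[0,-0.015,0.019],[0,0,0]],
    [[0,-0.024,0.029],[0,0,0]],
    [[0,-0.032,0.038],[0,0,0]],
    [[0,-0.032,0.038],[0,0,0]],
  ],
)

```text
t: 21.45
tcp_pos: [0.5678, 0.0997, 0.1335]
tcp_rot: [[0.93, -0.346, 0.126], [-0.368, -0.874, 0.316], [0.001, -0.34, -0.94]]
force: [-0.4, -6.4, 3.0]
opening: 0.0001
```

Run:
```python
from plan import *
s=robot.sense();d=s['tcp_pos']-tcp(-1,0,phi=.35);print(s['t'],s['force'],s['force']@-U,d@-U,d@X,d[2])
print('inward 1mm',s['tcp_rot'].T@U*.005)
```

```text
21.45 [-0.39256428 -6.4353422   2.97335254] 6.128939338510728 0.0017803151075456575 0.000736036187820883 -0.0004574636969519319
inward 1mm [-7.65313840e-06 -4.70086463e-03  1.70045233e-03]
```

Contact, behaving like the left one. Pressing inward to its stop.

Request:
apply_moves(
  moves=[
    [[0,-0.005,0.002],[0,0,0]],
    [[0,-0.009,0.003],[0,0,0]],
    [[0,-0.014,0.005],[0,0,0]],
    [[0,-0.019,0.007],[0,0,0]],
    [[0,-0.024,0.009],[0,0,0]],
    [[0,-0.024,0.009],[0,0,0]],
    [[0,-0.024,0.009],[0,0,0]],
  ],
)

```text
t: 22.15
tcp_pos: [0.5684, 0.1007, 0.1329]
tcp_rot: [[0.929, -0.349, 0.124], [-0.371, -0.875, 0.312], [-0.0, -0.336, -0.942]]
force: [-8.6, -17.0, 14.1]
opening: -0.0001
```

Request:
apply_moves(
  moves=[
    [[0,-0.005,0.002],[0,0,0]],
    [[0,-0.009,0.003],[0,0,0]],
    [[0,-0.014,0.005],[0,0,0]],
    [[0,-0.014,0.005],[0,0,0]],
  ],
)

```text
t: 22.55
tcp_pos: [0.5687, 0.1009, 0.1324]
tcp_rot: [[0.928, -0.351, 0.122], [-0.372, -0.875, 0.309], [-0.001, -0.332, -0.943]]
force: [-12.7, -24.7, 18.9]
opening: 0.0001
```

Run:
```python
from plan import *
s=robot.sense();d=s['tcp_pos']-tcp(-1,0,phi=.35);print(s['t'],s['force'],s['force']@-U,d@-U,d@X,d[2])
```

```text
22.55 [-12.74053888 -24.6689039   18.93055695] 27.617858400556266 0.00037346712138473895 0.001099020255410605 -0.0016121754240188968
```

Request:
apply_moves(
  moves=[
    [[0,0.1,-0.036],[0,0,0]],
    [[0,0.188,-0.068],[0,0,0]],
    [[0,0.12,-0.25],[0,0,0]],
    [[0,0.05,-0.44],[0,0,0]],
    [[0,-0.02,-0.63],[0,0,0]],
    [[0,-0.08,-0.82],[0,0,0]],
    [[0,-0.15,-0.8],[-0.04,0,0]],
    [[0,-0.22,-0.77],[-0.08,0,0]],
    [[0,-0.22,-0.77],[-0.111,0,0]],
    [[0,-0.22,-0.77],[-0.111,0,0]],
    [[0,-0.22,-0.77],[-0.111,0,0]],
  ],
)

```text
t: 23.65
tcp_pos: [0.5658, 0.0989, 0.2927]
tcp_rot: [[0.931, -0.366, -0.001], [-0.366, -0.931, 0.001], [-0.001, -0.001, -1.0]]
force: [-0.1, -0.8, -0.2]
opening: 0.0003
```

Run:
```python
from plan import *
s,w=snap('wrist','w9.png');_,a=snap('scene','s9.png')
print(s['t'],s['tcp_pos'],s['tcp_rot'].round(3),s['force'])
c=cam('wrist',s);u=proj(c,C)[0];print(u)
for sd in(1,-1): print(sd,'outer face pad px',proj(c,C+sd*.042*U-.066*Z),proj(c,C+sd*.042*U-.011*Z))
x,y=int(u[0]),int(u[1]);y0=max(0,y-75)
o=np.zeros((600,800,3),np.uint8)
o[:,:500]=cv2.resize(w[y0:y0+150,x-62:x+63],(500,600),interpolation=cv2.INTER_CUBIC)
o[:,500:]=cv2.resize(a[120:240,290:350],(300,600),interpolation=cv2.INTER_CUBIC)
cv2.imwrite('pics/c9.png',o[:,:,::-1]);print(y0,x-62)
```

```text
23.65 [0.56580199 0.09893143 0.29273962] [[ 0.931 -0.366 -0.001]
 [-0.366 -0.931  0.001]
 [-0.001 -0.001 -1.   ]] [-0.05692548 -0.83892256 -0.15522346]
[253.10630787 126.45304104]
1 outer face pad px [[253.23834642  82.16875747]] [[253.2092357   74.84686182]]
-1 outer face pad px [[253.09103184 162.70794968]] [[253.03366489 172.77592266]]
51 191
```

View pics/c9.png

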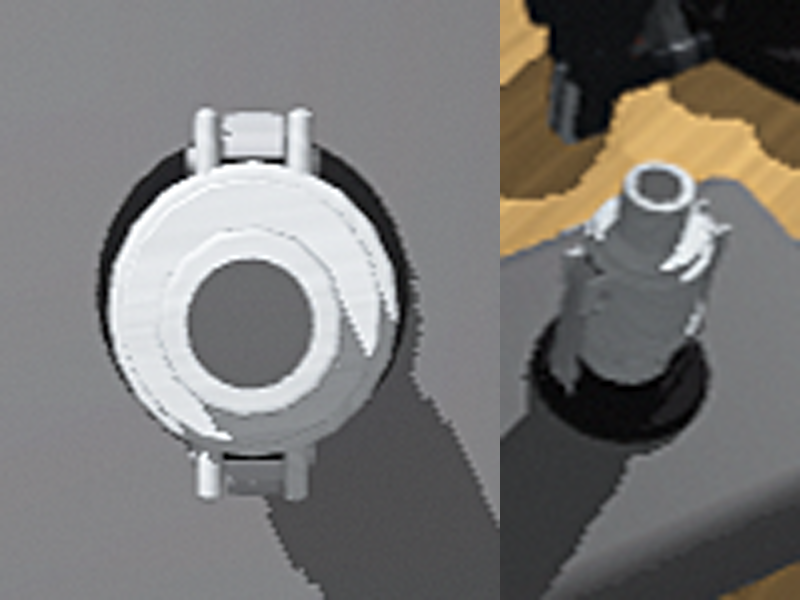

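Both arms hang between their lugs, symmetric about the mouth, with the plug centred. The right arm met its stop about 4 mm earlier than the left, so I'll check its angle in the scene image against projected tip positions.

Run:
```python
from plan import *
c=cam('scene')
print('boss top pred',proj(c,C+.0365*Z),'seen ~(322,157)')
for th in(0,.1,.2):
    u=-U;n=np.cos(th)*u+np.sin(th)*Z;a=np.sin(th)*u-np.cos(th)*Z
    P=C+.0315*u-.011*Z
    print(th,[proj(c,P+a*.076+n*k+X*w).round(1).tolist()[0] for k,w in((.0105,.008),(.0025,.008),(.0105,-.008))],'hinge',proj(c,P+n*.0105+.008*X).round(1))
a=cv2.imread('pics/s9.png')
cv2.imwrite('pics/c10.png',cv2.resize(a[145:215,285:345],(600,700)[:2],interpolation=cv2.INTER_NEAREST)[:600])
# boss-top recess centre
g=cv2.cvtColor(a,cv2.COLOR_BGR2GRAY)
```

```text
boss top pred [[322.46387255 157.12194797]] seen ~(322,157)
0 [[303.1, 197.6], [305.8, 196.5], [299.9, 193.3]] hinge [[306.6 178.5]]
0.1 [[300.7, 198.3], [303.3, 197.4], [297.5, 193.9]] hinge [[306.7 178.2]]
0.2 [[298.3, 198.8], [300.9, 198.1], [295.1, 194.4]] hinge [[306.8 177.9]]
```

View pics/c10.png

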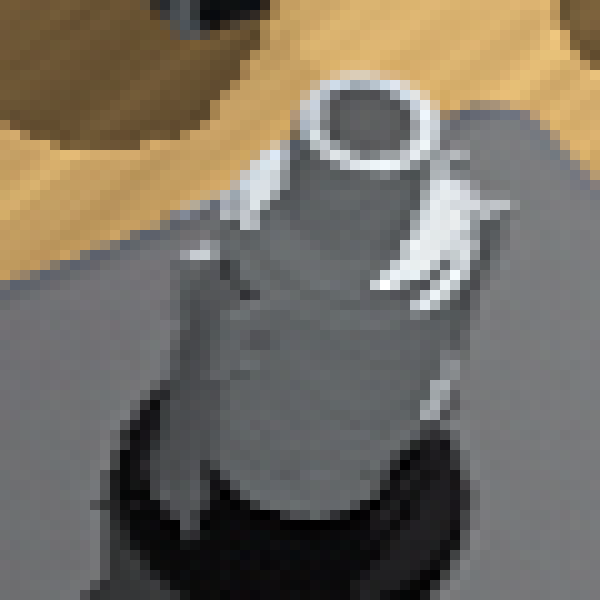

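The right arm's tip shows at scene px (304,198.5). That matches the projection for 0 rad, (303,197.6), and not the one for 0.1 rad, (300.7,198.3). The robot is clear of everything, so I'm handing in.

```bash
python3 -c "
from plant import robot
print(robot.sign_off(), robot.sense()['t'])"
```

```text
the job is handed in; nothing more can be done
the job is handed in; nothing more can be done
```

The job is handed in: the grooved plug is in the coupling and both cam arms are swung down. It took about 24 s of the 72 s, and no verdict was reported.

- **Plug:** I picked up the grey plug by its boss, lowered it into the mouth and pressed until it stopped moving. The highest reading while pressing was about 29 N vertical (about 30 N in all). I eased off before letting go. At the end it stood upright and centred in the wrist and scene pictures; I measured neither its final depth nor its tilt.
- **Left arm:** pushed down first, until it stopped moving. The peak was about 24 N. I judged it down from that and from the pictures, without measuring its angle.
- **Right arm:** pushed down second, to its stop, with a peak of about 34 N, close to the 40 N limit.
- **Disagreement:** by tool position, the right arm stopped about 4.7 mm farther out than the left one. In the scene picture its tip matches 0 rad to about 1 pixel and is 3 pixels off the position for 0.1 rad. I therefore put the difference down to tip shape or a small centring error.
- **Bystanders:** I never reached for any of them and saw no contact, but I did not measure their positions again at the end. The gripper was empty and clear, about 60 mm above the plug, when I handed in.

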